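Release and slide off the terminal cover

TASK

Get at the press's terminal row: press the orange snap tab all the way in, then push the grey cover from its rear end along its guides, over the tab and off the end of the black base, until it stands flat on the table just clear of the base. Only push: do not put the fingers round the cover, lift it or tip it over, do not shove it further than a hand's width past the base, and leave the tools, clips and ear defenders lying around where they are.

Things in the scene. Friction and masses are not known exactly. Their poses are not given: they have to be found in the camera images.
- terminal_base: Black terminal base, screwed down, does not move: a plate 72 mm (x) by 140 mm (y), 6 mm thick. Origin on the table under the middle of the seated cover, z up; the cover leaves over the -y end. Under the cover a green terminal row, 36 mm wide, y -28 to +36 mm, top 22 mm above the table. Guide ribs along both sides, inner faces at x = +-29.7 mm, tops 11 mm above the table
- base_exit (a point): Middle of the plate's -y end, at table height, 76 mm from the base origin. The cover drops 6 mm to the table here
- base_rear (a point): Middle of the top of the stop ridge across the rear of the base, behind the seated cover: y = +41.5 to +47.5 mm, 14 mm above the table. Behind it low cable glands to y = +66 mm, 18 mm high
- cover: Grey plastic hood, loose, about 90 g, 56 mm (x) by 80 mm (y) by 40 mm high, open below, walls 3 mm. Origin at the centre of its underside, z up, axes parallel to the base's. Seated, its underside is 6 mm and its top 46 mm above the table. The leading (-y) end wall is notched below, reaching down to 13 mm above the underside. With the tab in, only light sliding friction holds it
- cover_rear (a point): Point on the outer face of the cover's rear (+y) wall, in the middle, 36 mm above the table when seated: push here towards -y. This wall spans 26 to 46 mm above the table when seated (20 to 40 mm after the drop); fingertips at 28 to 34 mm push it and pass over the terminals and the pressed tab
- tab_top (a point): Centre of the top face of the orange snap tab, 22 mm (x) by 30 mm (y), in front of the cover's leading wall, 56.5 mm from the base origin towards -y; 26 mm above the table when out, 16 mm when fully in. Low cheeks beside it, 14 mm high. The seated cover's wall is 16.5 mm from this point and rises 20 mm above the tab
- snap_tab (a joint): How far the tab is pressed straight down, in m: 0 is out (it then blocks the cover), 0.010 is fully in. It slides against friction of about 3 N and stays where it is pressed; from 0.007 the cover can pass over it
- hex_key: Black hex key, 33x98x7 mm, lying flat to the right of the work; leave alone (origin under its centre)
- gauge_block: Steel gauge block, 22x56x12 mm, lying on the robot's side of the base; leave alone (origin under its centre)
- bolt_1: Steel bolt standing on its head, 13x15x36 mm, on the robot's side of the base; leave alone (origin under its centre)
- clip_1: Black moulded clip, 46x67x28 mm, to the right of the work; leave alone (origin under its centre)
- clip_2: Black moulded clip, 47x74x31 mm, to the right of the work; leave alone (origin under its centre)
- ear_defenders: Black and red ear defenders, 151x151x80 mm, to the left of the work; leave alone (origin under its centre)
There are look-alikes about, which are no part of the job. Leave any turquoise look-alike of the cover alone.

How it is judged:
By the outcome, as a careful person would: the job done as asked, in the order asked, and still so for the second after the job is handed in, with the robot touching nothing.
It also fails if it takes over 48 s, if anything falls off the work surface, if the arm or the gripper's body presses on something with over 40 N, if the wrist force passes 120 N, or if a joint passes its speed limit or range.

ROBOT

A 6-joint arm with a two-finger parallel gripper is mounted at the origin on a cart in front of the work surface, level with it; the furniture and walls round the work are solid. World frame = base frame: x ahead of the robot, y to its left, z up, the work surface at z = 0. Lengths are in m, angles in rad, forces in N, time in s.
With the tool pointing down it reaches from about 0.275 to 0.825 m from the base axis. Payload 5.2 kg.
Tool frame: the origin (TCP) lies at the centre of the arm's flange, where the gripper is bolted on; the fingertips stand 186 mm ahead of it and the grasp point (between the pads) lies 167 mm ahead of it (tip_reach is the distance from the TCP to the fingertips, in m); z points along the fingers, y is the line along which they close (so a half turn about z gives the same grasp; the last joint's range is limited). The gripper opens to 93 mm and grips with 3 to 60 N. Pads are 15 mm wide; open, the fingers measure 128 mm over their backs; the gripper's body (75 mm by 188 mm) begins 65 mm behind the grasp point.
Start: joints at [-1.311, 0.259, 1.535, -0, 1.348, -0.203], TCP at [0.246, -0.492, 0.405] pointing down, gripper open.
Joint ranges: [-3.14, 3.14], [-0.91, 2.08], [0.19, 2.58], [-1.22, 4.36], [0.22, 2.71], [-3.12, 3.12]. Speed limits (rad/s): [2.57, 2.57, 3.14, 3.14, 3.14, 3.14].

INTERFACE

Orientations are given as a 3x3 rotation matrix whose columns are the frame's x, y, z axes.
In Python, from station import get_state, snapshot, calibration, finish_job, tip_reach gives the robot as it stands.
- The arm moves only by the tool send_rows, never from a script. Its argument "moves" is a list of rows, each a list of 2 entries, a list of its own where there are three numbers: the shift along the world's x, y, z normalised to -1 to 1, where 1 is 40 cm, then the turn, a rotation vector about the world's x, y, z normalised to -1 to 1, where 1 is pi rad. A call has exactly 5 rows; each row is the pose to reach, as a shift and turn from the pose commanded when the call began, turning the shorter way round; what a row does not reach only later rows make up. A row lasts 1/8 s, in which the tool goes at most 62.5 mm and 10.7 degrees, less where a joint would pass 70% of its speed; a pose out of reach is approached as far as the arm can. A call with a number of a shift or a turn outside -1 to 1 is refused whole. A call with a gripper value outside its range is refused whole. "grip" is the opening, from -1 (shut) to 1 (fully open), set as the call begins (left out, the last holds). The fingers move at their own pace and stop on an object; "grip_force" is the grip in N (left out, the last holds). Time passes only in rows, so rows that repeat a pose let the fingers close, or fill a call up. It gives the time, the measured TCP pose, the force, the opening and the grip force at its end, in the units of the state.
- get_state(): the state, without advancing time (a new reading comes with each control period).
- snapshot(name): name is "scene" or "side" or "wrist"; returns the picture (480x640x3 uint8, red, green, blue); there is no depth.
- calibration(name): a dict with "mtx" (3x3 intrinsics, pixels), "world_from_camera" (4x4, takes a point from camera to world coordinates); the wrist camera has in their place "hand_eye" (4x4, takes a point from camera to tool coordinates, whose origin is the TCP and whose axes are the flange's). Camera axes: x right, y up, looking along -z (the intrinsics and any distortion apply to the point x, -y, -z); pixel columns grow to the right and rows downward; lengths in m; the calibration is good to about 2 mm. A picture is of the moment at which its call begins: read the wrist's pose just before it. calibration takes no time and is no camera call.
- finish_job(): hands the job in; it is judged then, once.
The state is a dict: "t": time; "joints": joint angles; "qd": joint speeds; "joint_efforts": joint torques, N m; "ee_pos": TCP position; "tcp_rot": TCP orientation; "ft_force": force on the tool from outside, world axes, zero at the start; "torque": the same for the moment, N m; "finger_gap": finger opening in m; "finger_force": force on a finger pad.
Only numpy, scipy, OpenCV 4.12 (cv2) and the standard library are available. Lean on these libraries where they do the work, as an engineer would, in place of code of your own. Each camera call takes 0.05 s, during which the arm holds its last target. There are 200 camera calls.

## Working session

There is one attempt and no reset: what is moved stays moved. The work goes in short steps, Python scripts to look and compute and a tool call to move; the robot and the scene stay as the last step left them, time stands still between calls to the robot, and variables do not carry over. Pictures are saved under pics/ and viewed, at most 10 in all, crops included, and the job is handed in when it is done.

Besides the shell and the picture viewer there is one more tool, called after ">>>" in YAML: its name, and indented under it one key for each argument. send_rows: Moves the arm, as the interface text tells. Its arguments: {"type":"object","properties":{"moves":{"type":"array","items":{"type":"array"}},"grip":{"type":"number"},"grip_force":{"type":"number"}},"required":["moves"]}

```bash
mkdir -p pics
cat > h.py <<'E'
import numpy as np, cv2
from station import *
def save(n,f):
    im=snapshot(n); cv2.imwrite('pics/'+f,im[:,:,::-1]); return im
def ray(n,u,v,st=None):
    c=calibration(n); K=np.array(c['mtx'])
    d=c.get('distortion',c.get('dist'))
    p=cv2.undistortPoints(np.array([[[u,v]]],float),K,None if d is None else np.array(d))[0,0]
    if n=='wrist':
        T=np.eye(4);T[:3,:3]=st['tcp_rot'];T[:3,3]=st['ee_pos'];T=T@np.array(c['hand_eye'])
    else: T=np.array(c['world_from_camera'])
    return T[:3,3],T[:3,:3]@np.array([p[0],-p[1],-1])
def at(n,u,v,z,st=None):
    o,d=ray(n,u,v,st); return (o+d*(z-o[2])/d[2]).round(4)
E
python3 - <<'E'
from h import *
save('scene','a.png');save('side','b.png')
for n in('scene','side','wrist'):print(calibration(n).keys(), calibration(n))
print(get_state(),tip_reach)
E
```

```text
dict_keys(['mtx', 'world_from_camera']) {'mtx': array([[464.94714504,   0.        , 323.59711311],
       [  0.        , 464.94714504, 242.92874128],
       [  0.        ,   0.        ,   1.        ]]), 'world_from_camera': array([[ 0.70733091,  0.36477639, -0.6054925 , -0.1671861 ],
       [-0.70656378,  0.33912078, -0.6210996 , -0.62463316],
       [-0.02122738,  0.86714202,  0.49760839,  0.56300415],
       [ 0.        ,  0.        ,  0.        ,  1.        ]])}
dict_keys(['mtx', 'world_from_camera']) {'mtx': array([[616.15722869,   0.        , 310.82056413],
       [  0.        , 616.15722869, 248.44146767],
       [  0.        ,   0.        ,   1.        ]]), 'world_from_camera': array([[-0.92744291,  0.16153999, -0.33727507, -0.02270412],
       [-0.37386042, -0.37920859,  0.84642143,  1.25190553],
       [ 0.00883331,  0.91110135,  0.41208773,  0.65779043],
       [ 0.        ,  0.        ,  0.        ,  1.        ]])}
dict_keys(['mtx', 'hand_eye']) {'mtx': array([[418.14653122,   0.        , 321.26841211],
       [  0.        , 418.14653122, 236.17063033],
       [  0.       
[... 493 characters left out ...]
.34801614e+00, -2.02780075e-01]), 'qd': array([-0.00060397, -0.00175591, -0.00219901,  0.00081642, -0.00022702,
       -0.00067106]), 'joint_efforts': array([ 1.09754386e-03, -4.38212478e+01, -2.84643173e+01,  7.20274681e-02,
        3.61455220e-02, -4.70629402e-05]), 'ee_pos': array([ 0.24550992, -0.49195772,  0.40400321]), 'tcp_rot': array([[ 8.94829545e-01,  4.46407787e-01, -4.15306631e-04],
       [ 4.46407848e-01, -8.94828176e-01,  1.60291014e-03],
       [ 3.43923495e-04, -1.61972749e-03, -9.99998629e-01]]), 'ft_force': array([-0.30243147, -0.2313344 , -0.37147369]), 'torque': array([ 0.00073137, -0.03244969, -0.04127386]), 'finger_force': 0.0, 'finger_gap': 0.09297968012057128} 0.1861
```

View pics/a.png

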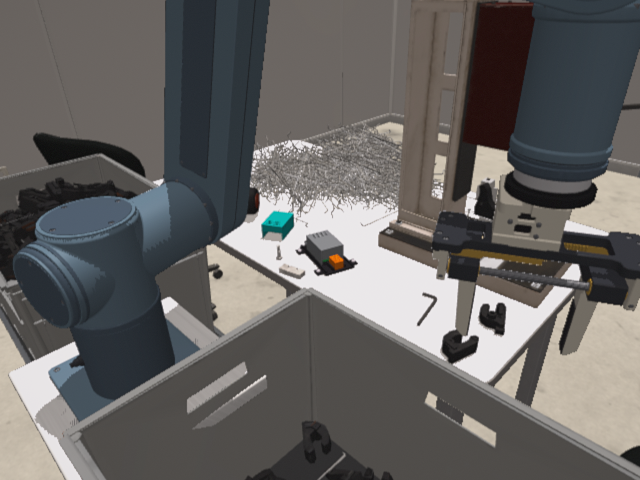

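View pics/b.png

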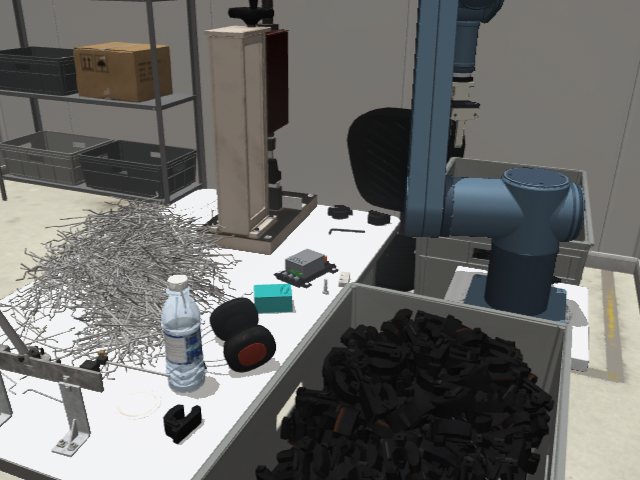

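The scene view shows the grey cover at about (325,245), the orange tab at (337,262) and the turquoise look-alike at (278,224). The side view shows the cover at (306,263). I'll enlarge both.

Run:
```python
import cv2,numpy as np
a=cv2.imread('pics/a.png')[220:290,280:380];b=cv2.imread('pics/b.png')[235:295,265:365]
A=cv2.resize(a,None,fx=7,fy=7,interpolation=2)[:, :];B=cv2.resize(b,None,fx=7,fy=7,interpolation=2)
A=cv2.resize(a,(600,420),interpolation=2)[:300*420//300]
B=cv2.resize(b,(600,360),interpolation=2)
cv2.imwrite('pics/c.png',cv2.resize(np.vstack([A,B]),(462,600)) if 0 else np.hstack([cv2.resize(a,(400,280),interpolation=2),cv2.resize(b,(400,240),interpolation=2).__class__ and cv2.copyMakeBorder(cv2.resize(b,(400,240),interpolation=2),0,40,0,0,0)]))
```

```text
(no output)
```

View pics/c.png

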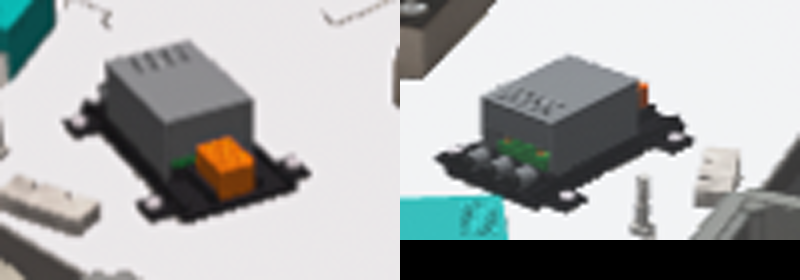

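The crops show the cover's top corners: in the scene, (306.8,235.5), (327,230.3), (343,244.3) and (321.3,250.3). In the side view, they are (285.3,259.5), (307.5,248.8), (324.5,256) and (303.3,265.5). The tab end is toward the lower right of the scene view.

Run:
```python
from h import *
P=np.array([at('scene',*p,.046) for p in [(306.8,235.5),(327,230.3),(343,244.3),(321.3,250.3)]])
Q=np.array([at('side',*p,.046) for p in [(285.3,259.5),(307.5,248.8),(324.5,256),(303.3,265.5)]])
print(P,P.mean(0));print(Q,Q.mean(0))
print('tab',at('scene',280+225/4,220+153/4,.026))
```

```text
[[ 0.4598  0.0733  0.046 ]
 [ 0.5094  0.0569  0.046 ]
 [ 0.4869 -0.0152  0.046 ]
 [ 0.4357  0.0015  0.046 ]] [0.47295  0.029125 0.046   ]
[[5.092e-01 7.610e-02 4.600e-02]
 [4.846e-01 4.000e-04 4.600e-02]
 [4.324e-01 2.260e-02 4.600e-02]
 [4.586e-01 8.910e-02 4.600e-02]] [0.4712  0.04705 0.046  ]
tab [ 0.4575 -0.0224  0.026 ]
```

>>> send_rows:
  moves:
    - [[0.06,0.14,0],[0,0,0.05]]
    - [[0.12,0.28,0],[0,0,0.1]]
    - [[0.18,0.42,0],[0,0,0.15]]
    - [[0.24,0.56,0],[0,0,0.2]]
    - [[0.3,0.7,-0.02],[0,0,0.256]]
  grip: -1

```text
t: 0.72
ee_pos: [0.366, -0.2104, 0.397]
tcp_rot: [[0.294, 0.956, 0.001], [0.956, -0.294, -0.001], [-0.0, 0.001, -1.0]]
ft_force: [0.5, -0.6, -0.4]
finger_gap: 0.0477
finger_force: 0.0
```

>>> send_rows:
  moves:
    - [[0.05,0.13,-0.02],[0,0,0]]
    - [[0.1,0.26,-0.04],[0,0,0]]
    - [[0.16,0.39,-0.06],[0,0,0]]
    - [[0.22,0.52,-0.08],[0,0,0]]
    - [[0.24,0.55,-0.1],[0,0,0]]

```text
t: 1.35
ee_pos: [0.462, 0.0107, 0.3562]
tcp_rot: [[0.295, 0.956, -0.0], [0.956, -0.295, 0.001], [0.0, -0.001, -1.0]]
ft_force: [-0.0, -0.3, -1.1]
finger_gap: 0.0015
finger_force: 0.0
```

>>> send_rows:
  moves:
    - [[0,0,0],[0,0,0]]
    - [[0,0,0],[0,0,0]]
    - [[0,0,0],[0,0,0]]
    - [[0,0,0],[0,0,0]]
    - [[0,0,0],[0,0,0]]

```text
t: 1.98
ee_pos: [0.4615, 0.0073, 0.357]
tcp_rot: [[0.3, 0.954, 0.0], [0.954, -0.3, -0.0], [-0.0, 0.0, -1.0]]
ft_force: [0.1, 0.8, -0.2]
finger_gap: 0.0005
finger_force: 0.0
```

Run:
```python
from h import *
import pickle
s=get_state(); pickle.dump(s,open('s1.pkl','wb'));save('wrist','d.png');print(s['ee_pos'],s['tcp_rot'],s['t'],s['finger_gap'])
```

```text
[0.46147286 0.007316   0.35696645] [[ 3.00128071e-01  9.53898845e-01  3.66816971e-04]
 [ 9.53898915e-01 -3.00128048e-01 -1.19601473e-04]
 [-3.99564542e-06  3.85802070e-04 -9.99999926e-01]] 1.975 0.00048445673334155444
```

View pics/d.png

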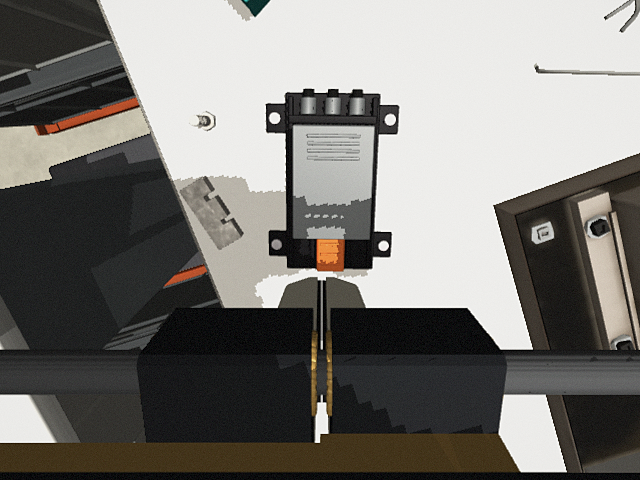

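The wrist view shows the cover top at about (291..378, 124..238), the tab at (317..344, 239..265) and the closed fingertips at (322,278). I'll enlarge this.

Run:
```python
import cv2
cv2.imwrite('pics/e.png',cv2.resize(cv2.imread('pics/d.png')[85:285,260:410],(450,600),interpolation=2))
```

```text
(no output)
```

View pics/e.png

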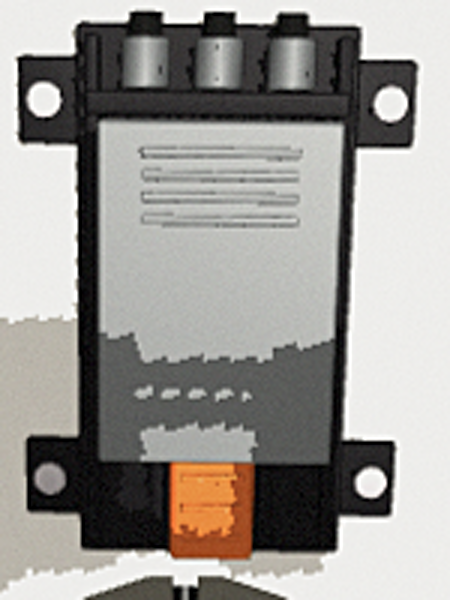

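In the crop (3x, offset 260,85), the cover's top corners are (99,120), (350,120), (337,463) and (99,463). The lug holes are (43,98), (391,104), (50,478) and (371,481), and the tab spans x 171–252.

Run:
```python
from h import *
import pickle
s=pickle.load(open('s1.pkl','rb'))
f=lambda L,z:np.array([at('wrist',260+u/3,85+v/3,z,s) for u,v in L])
C=f([(99,120),(350,120),(337,463),(99,463)],.046);H=f([(43,98),(391,104),(50,478),(371,481)],.006);T=f([(171,468),(252,468)],.026)
B=f([(80,548),(335,550)],.006)
def yaw(a,b): d=b-a; return np.degrees(np.arctan2(d[1],d[0])).round(2)
print(C,C.mean(0),yaw(C[0],C[1]),yaw(C[3],C[2]),yaw((C[2]+C[3])/2,(C[0]+C[1])/2)-90, np.linalg.norm(C[0]-C[1]),np.linalg.norm(C[0]-C[3]))
print(H,H.mean(0),yaw(H[0],H[1]),yaw(H[2],H[3]),yaw((H[2]+H[3])/2,(H[0]+H[1])/2)-90)
print('tab',T,T.mean(0),'exit',B.mean(0),yaw(*B))
```

```text
[[ 0.4648  0.0805  0.046 ]
 [ 0.5187  0.0635  0.046 ]
 [ 0.4942 -0.0126  0.046 ]
 [ 0.4395  0.0047  0.046 ]] [0.4793   0.034025 0.046   ] -17.51 -17.55 -18.150000000000006 0.056517342471138945 0.07991076272943463
[[ 0.4505  0.0908  0.006 ]
 [ 0.5346  0.0627  0.006 ]
 [ 0.4193 -0.0049  0.006 ]
 [ 0.5033 -0.0323  0.006 ]] [0.476925 0.029075 0.006   ] -18.48 -18.07 -18.150000000000006
tab [[ 0.4538 -0.007   0.026 ]
 [ 0.4737 -0.0132  0.026 ]] [ 0.46375 -0.0101   0.026  ] exit [ 0.45455 -0.0376   0.006  ] -18.0
```

>>> send_rows:
  moves:
    - [[0,-0.07,-0.08],[0,0,-0.003]]
    - [[0,-0.071,-0.17],[0,0,-0.003]]
    - [[0,-0.071,-0.26],[0,0,-0.003]]
    - [[0,-0.071,-0.33],[0,0,-0.003]]
    - [[0,-0.071,-0.33],[0,0,-0.003]]

```text
t: 2.65
ee_pos: [0.4607, -0.0204, 0.2232]
tcp_rot: [[0.308, 0.951, -0.005], [0.951, -0.308, 0.001], [-0.0, -0.005, -1.0]]
ft_force: [0.5, 0.0, -0.7]
finger_gap: 0.0003
finger_force: 0.0
```

>>> send_rows:
  moves:
    - [[0,0,0],[0,0,0]]
    - [[0,0,0],[0,0,0]]
    - [[0,0,0],[0,0,0]]
    - [[0,0,0],[0,0,0]]
    - [[0,0,0],[0,0,0]]

```text
t: 3.28
ee_pos: [0.4616, -0.0205, 0.225]
tcp_rot: [[0.308, 0.951, 0.0], [0.951, -0.308, -0.0], [0.0, 0.0, -1.0]]
ft_force: [-0.5, -0.1, 0.3]
finger_gap: 0.0004
finger_force: 0.0
```

Run:
```python
from h import *
save('wrist','f0.png')
cv2.imwrite('pics/f.png',cv2.resize(cv2.imread('pics/f0.png')[100:400,120:520],(800,600)))
```

```text
(no output)
```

View pics/f.png

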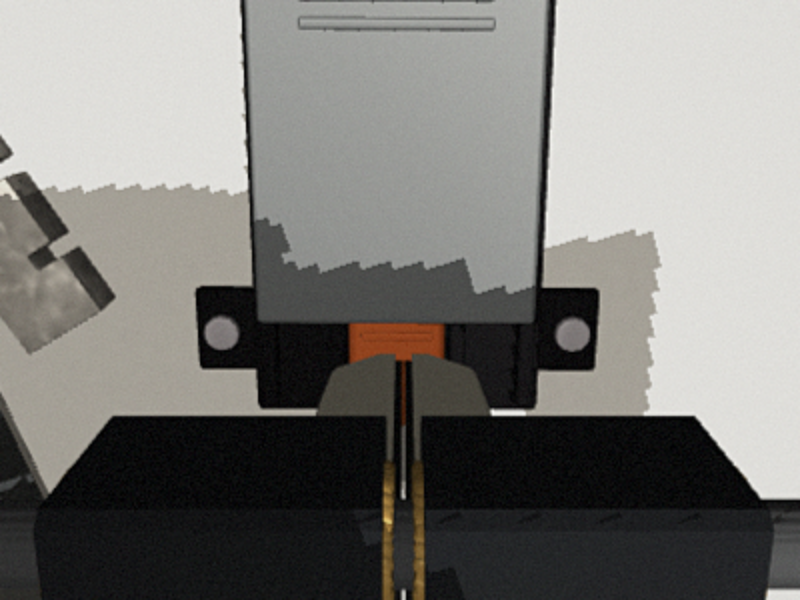

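The tips are centred on the orange tab (columns 350–444 of the crop) and clear of the cover wall. Next I press.

>>> send_rows:
  moves:
    - [[0,0,-0.025],[0,0,0]]
    - [[0,0,-0.035],[0,0,0]]
    - [[0,0,-0.044],[0,0,0]]
    - [[0,0,-0.051],[0,0,0]]
    - [[0,0,-0.057],[0,0,0]]

```text
t: 3.95
ee_pos: [0.4615, -0.0205, 0.2021]
tcp_rot: [[0.308, 0.951, -0.0], [0.951, -0.308, 0.0], [-0.0, -0.0, -1.0]]
ft_force: [-7.0, 3.1, 30.7]
finger_gap: 0.0006
finger_force: 15.6
```

>>> send_rows:
  moves:
    - [[0,0,-0.001],[0,0,0]]
    - [[0,0,-0.001],[0,0,0]]
    - [[0,0,-0.002],[0,0,0]]
    - [[0,0,-0.002],[0,0,0]]
    - [[0,0,-0.002],[0,0,0]]

```text
t: 4.58
ee_pos: [0.4614, -0.0205, 0.2022]
tcp_rot: [[0.308, 0.951, -0.0], [0.951, -0.308, -0.0], [-0.0, 0.0, -1.0]]
ft_force: [-5.4, 0.5, 16.4]
finger_gap: 0.0006
finger_force: 8.2
```

>>> send_rows:
  moves:
    - [[0,0,-0.002],[0,0,0]]
    - [[0,0,-0.003],[0,0,0]]
    - [[0,0,-0.003],[0,0,0]]
    - [[0,0,-0.003],[0,0,0]]
    - [[0,0,-0.003],[0,0,0]]

```text
t: 5.2
ee_pos: [0.4614, -0.0204, 0.2021]
tcp_rot: [[0.308, 0.952, 0.0], [0.952, -0.308, -0.0], [-0.0, 0.001, -1.0]]
ft_force: [-8.2, 1.5, 28.4]
finger_gap: 0.0008
finger_force: 14.6
```

>>> send_rows:
  moves:
    - [[0,0,0.1],[0,0,0]]
    - [[0,0,0.2],[0,0,0]]
    - [[0.04,0.12,0.2],[0,0,0]]
    - [[0.08,0.25,0.2],[0,0,0]]
    - [[0.093,0.284,0.2],[0,0,0]]
  grip: -0.68

```text
t: 5.82
ee_pos: [0.4991, 0.0954, 0.2799]
tcp_rot: [[0.305, 0.952, 0.0], [0.952, -0.305, 0.0], [0.001, 0.0, -1.0]]
ft_force: [-0.6, -0.5, -0.5]
finger_gap: 0.0149
finger_force: 0.0
```

>>> send_rows:
  moves:
    - [[0,0,0],[0,0,0]]
    - [[0,0,0],[0,0,0]]
    - [[0,0,0],[0,0,0]]
    - [[0,0,0],[0,0,0]]
    - [[0,0,0],[0,0,0]]

```text
t: 6.45
ee_pos: [0.4988, 0.0926, 0.28]
tcp_rot: [[0.309, 0.951, 0.0], [0.951, -0.309, -0.0], [-0.0, 0.0, -1.0]]
ft_force: [-0.5, 0.2, -0.7]
finger_gap: 0.0148
finger_force: 0.0
```

Run:
```python
from h import *
save('wrist','g0.png'); s=save('scene','g1.png')
a=cv2.imread('pics/g0.png');b=cv2.imread('pics/g1.png')[210:300,270:390]
cv2.imwrite('pics/g.png',np.hstack([cv2.resize(a,(400,300)),cv2.resize(b,(400,300),interpolation=2)]))
```

```text
(no output)
```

View pics/g.png

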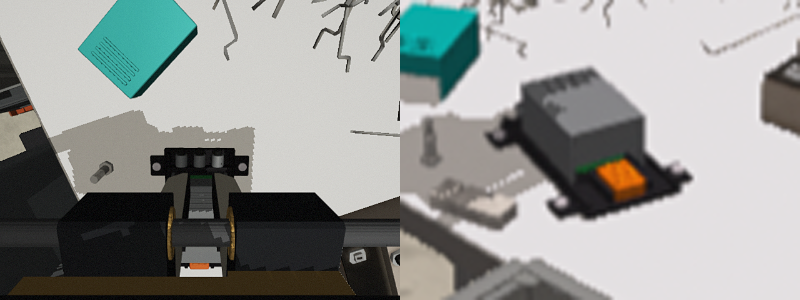

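The tab is flush and the cover is still seated. I'll lower the fingers behind it.

>>> send_rows:
  moves:
    - [[0,0,-0.06],[0,0,0]]
    - [[0,0,-0.12],[0,0,0]]
    - [[0,0,-0.157],[0,0,0]]
    - [[0,0,-0.157],[0,0,0]]
    - [[0,0,-0.157],[0,0,0]]

```text
t: 7.18
ee_pos: [0.4992, 0.0931, 0.2178]
tcp_rot: [[0.308, 0.951, 0.001], [0.951, -0.308, -0.0], [0.0, 0.001, -1.0]]
ft_force: [-0.0, -0.2, 0.8]
finger_gap: 0.0148
finger_force: 0.0
```

>>> send_rows:
  moves:
    - [[-0.005,-0.015,0],[0,0,0]]
    - [[-0.01,-0.03,0],[0,0,0]]
    - [[-0.014,-0.044,0],[0,0,0]]
    - [[-0.019,-0.058,0],[0,0,0]]
    - [[-0.023,-0.072,0],[0,0,0]]

```text
t: 7.8
ee_pos: [0.4895, 0.0638, 0.2173]
tcp_rot: [[0.308, 0.951, 0.0], [0.951, -0.308, 0.0], [0.0, 0.0, -1.0]]
ft_force: [-0.0, 0.4, 0.6]
finger_gap: 0.0152
finger_force: 0.5
```

>>> send_rows:
  moves:
    - [[-0.006,-0.018,0],[0,0,0]]
    - [[-0.012,-0.036,0],[0,0,0]]
    - [[-0.018,-0.054,0],[0,0,0]]
    - [[-0.024,-0.073,0],[0,0,0]]
    - [[-0.03,-0.092,0],[0,0,0]]

```text
t: 8.43
ee_pos: [0.4774, 0.0269, 0.2171]
tcp_rot: [[0.308, 0.951, -0.0], [0.951, -0.308, -0.0], [-0.0, -0.0, -1.0]]
ft_force: [0.7, 0.5, 0.3]
finger_gap: 0.015
finger_force: 0.5
```

>>> send_rows:
  moves:
    - [[-0.005,-0.014,0],[0,0,0]]
    - [[-0.009,-0.028,0],[0,0,0]]
    - [[-0.014,-0.042,0],[0,0,0]]
    - [[-0.018,-0.056,0],[0,0,0]]
    - [[-0.023,-0.07,0],[0,0,0]]

```text
t: 9.05
ee_pos: [0.4682, -0.0009, 0.2171]
tcp_rot: [[0.308, 0.951, -0.0], [0.951, -0.308, -0.0], [-0.0, -0.0, -1.0]]
ft_force: [0.3, -0.6, -0.2]
finger_gap: 0.0145
finger_force: 0.2
```

Run:
```python
from h import *
save('scene','i1.png');save('side','i2.png');a=cv2.imread('pics/i1.png')[200:305,260:400];b=cv2.imread('pics/i2.png')[215:305,250:370]
cv2.imwrite('pics/i.png',np.hstack([cv2.resize(a,(400,300),interpolation=2),cv2.resize(b,(400,300),interpolation=2)]))
```

```text
(no output)
```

View pics/i.png

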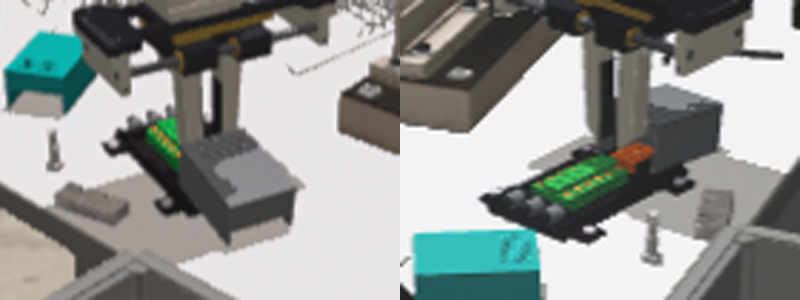

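The cover is sliding straight, with the terminals and pressed tab exposed behind it. I'll push the remaining ~40 mm gently.

>>> send_rows:
  moves:
    - [[-0.004,-0.012,0],[0,0,0]]
    - [[-0.008,-0.024,0],[0,0,0]]
    - [[-0.012,-0.036,0],[0,0,0]]
    - [[-0.015,-0.047,0],[0,0,0]]
    - [[-0.019,-0.058,0],[0,0,0]]

```text
t: 9.78
ee_pos: [0.4607, -0.0241, 0.2172]
tcp_rot: [[0.308, 0.951, 0.0], [0.951, -0.308, -0.0], [-0.0, 0.0, -1.0]]
ft_force: [-0.8, 0.2, -0.9]
finger_gap: 0.0149
finger_force: 0.2
```

>>> send_rows:
  moves:
    - [[-0.003,-0.009,0],[0,0,0]]
    - [[-0.006,-0.018,0],[0,0,0]]
    - [[-0.009,-0.027,0],[0,0,0]]
    - [[-0.012,-0.036,0],[0,0,0]]
    - [[-0.013,-0.04,0],[0,0,0]]

```text
t: 10.4
ee_pos: [0.4555, -0.04, 0.2172]
tcp_rot: [[0.308, 0.951, 0.0], [0.951, -0.308, -0.0], [-0.0, 0.0, -1.0]]
ft_force: [-0.3, 0.8, 0.1]
finger_gap: 0.015
finger_force: 0.2
```

>>> send_rows:
  moves:
    - [[0.01,0.03,0],[0,0,0]]
    - [[0.02,0.06,0],[0,0,0]]
    - [[0.03,0.1,0.1],[0,0,0]]
    - [[0.05,0.15,0.25],[0,0,0]]
    - [[0.06,0.2,0.35],[0,0,0]]

```text
t: 11.02
ee_pos: [0.4801, 0.0419, 0.3597]
tcp_rot: [[0.307, 0.952, 0.002], [0.952, -0.307, -0.0], [0.001, 0.002, -1.0]]
ft_force: [1.3, 0.7, -0.5]
finger_gap: 0.0149
finger_force: 0.0
```

>>> send_rows:
  moves:
    - [[0,0,0],[0,0,0]]
    - [[0,0,0],[0,0,0]]
    - [[0,0,0],[0,0,0]]
    - [[0,0,0],[0,0,0]]
    - [[0,0,0],[0,0,0]]

```text
t: 11.65
ee_pos: [0.4795, 0.04, 0.3565]
tcp_rot: [[0.309, 0.951, -0.001], [0.951, -0.309, 0.0], [-0.0, -0.001, -1.0]]
ft_force: [0.1, 0.9, -1.0]
finger_gap: 0.0149
finger_force: 0.0
```

Run:
```python
from h import *
print(get_state()['ee_pos'])
save('scene','j1.png');save('side','j2.png');save('wrist','j3.png');a=cv2.imread('pics/j1.png')[215:290,280:380];b=cv2.imread('pics/j2.png')[215:305,250:370]
cv2.imwrite('pics/j.png',np.hstack([cv2.resize(a,(400,300),interpolation=2),cv2.resize(b,(400,300),interpolation=2)]))
```

```text
[0.47948238 0.039972   0.35646569]
```

View pics/j.png

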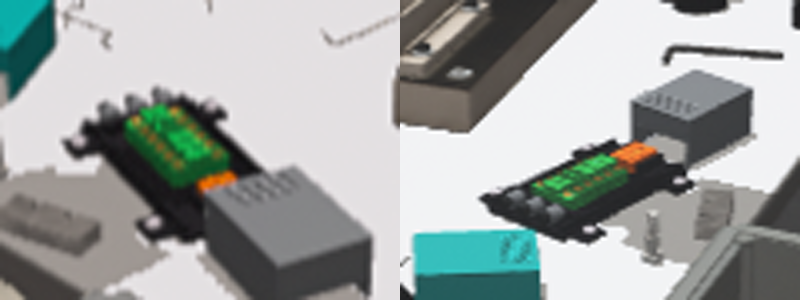

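The cover stands off the end of the base. I'll check its clearance and flatness numerically, with scene-crop top corners at (207,200), (292,168), (370,238) and (278,268), and in the wrist view.

Run:
```python
from h import *
c=np.array([.4793,.034]);u=np.array([.310,.951]);e=np.array([.951,-.31])
for z in(.04,.046):
  for p in[(207,200),(292,168),(370,238),(278,268)]:
    w=at('scene',280+p[0]/4,215+p[1]/4,z)[:2]-c; print(z,(w@e).round(4),(w@u).round(4))
b=cv2.imread('pics/j2.png')[235:275,290:365];a=cv2.imread('pics/j3.png')
cv2.imwrite('pics/k.png',np.hstack([cv2.resize(a,(400,300)),cv2.resize(b,(400,300),interpolation=2)]))
```

```text
0.04 -0.0348 -0.0995
0.04 0.0199 -0.0933
0.04 0.0206 -0.1704
0.04 -0.0331 -0.1712
0.046 -0.0391 -0.1079
0.046 0.015 -0.1017
0.046 0.0156 -0.178
0.046 -0.0375 -0.1788
```

View pics/k.png

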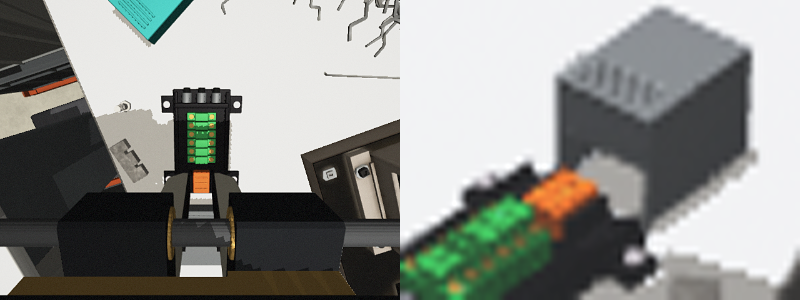

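```bash
python3 -c "from station import *; print(finish_job())"
```

```text
the job is handed in; nothing more can be done
None
```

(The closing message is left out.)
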